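# Carry a freshly inked proof plate from the roller press to the drying rack with a lifter

### The arm

A 6-joint arm with a two-finger parallel gripper is mounted at the origin on the work surface. World frame = base frame: x ahead of the robot, y to its left, z up, the work surface at z = 0. Lengths are in m, angles in rad, forces in N, time in s.
With the tool pointing down it reaches from about 0.375 to 0.9 m from the base axis. Payload 3.1 kg.
Tool frame: the origin (TCP) lies between the finger pads; the fingertips stand 8 mm ahead of it and the grasp point (between the pads) lies 11 mm behind it; z points along the fingers, y is the line along which they close (so a half turn about z gives the same grasp; the last joint's range is limited). The gripper opens to 87 mm and grips with 3 to 60 N. Pads are 19 mm wide; open, the fingers measure 117 mm over their backs; the gripper's body (75 mm by 190 mm) begins 51 mm behind the grasp point.
Start: joints at [-1.51, 0.527, 1.433, -0, 1.181, -0.178], TCP at [0.148, -0.607, 0.231] pointing down, gripper open.
Joint ranges: [-3.08, 3.08], [-0.75, 2.2], [0.22, 2.44], [-1.43, 4.57], [0, 2.65], [-2.85, 2.85]. Speed limits (rad/s): [2.79, 2.79, 3.14, 3.14, 3.14, 3.14].

### API

Orientations are given as a unit quaternion [x, y, z, w].
In Python, from rig import robot gives the robot as it stands.
- The arm moves only by the tool move_arm, never from a script. Its argument "motion" is text: rows parted by semicolons, each of 5 numbers parted by spaces: the opening, from -1 (shut) to 1 (fully open), then the shift along the tool's x, y, z normalised to -1 to 1, where 1 is 0.2 m, then the turn about the tool's z normalised to -1 to 1, where 1 is pi rad. A call has 1 to 12 rows; each row is the pose to reach, as a shift and turn from the pose commanded when the call began, along the tool's axes at that moment, turning the shorter way round; what a row does not reach only later rows make up. A row lasts 1/12 s, in which the tool goes at most 41.7 mm and 7.16 degrees, less where a joint would pass 70% of its speed; a pose out of reach is approached as far as the arm can. A call with a number of a shift or a turn outside -1 to 1 is refused whole. A call with a gripper value outside its range is refused whole. The fingers move at their own pace and stop on an object; "newtons" is the grip in N (left out, the last holds). Time passes only in rows, so rows that repeat a pose let the fingers close. It gives the time, the measured TCP pose, the force, the opening and the grip force at its end, in the units of the state.
- robot.get_obs(): the state, without advancing time (a new reading comes with each control period).
- robot.camera(name): name is "scene" or "top" or "wrist"; returns (picture, depth): 480x640x3 uint8, red, green, blue; 480x640 float32, m along the optical axis (not along the pixel's ray), 0 where there is no reading.
- robot.camera_model(name): a dict with "mtx" (3x3 intrinsics, pixels), "position" and "attitude" of the camera in the world. Camera axes: x right, y down, z forward; pixel columns grow to the right and rows downward; lengths in m; the calibration is good to about 2 mm. A picture is of the moment at which its call begins: read the wrist's pose just before it. camera_model takes no time and is no camera call; for the wrist camera it gives the pose at the moment of the call.
- robot.hand_in(): hands the job in; it is judged then, once.
The state is a dict: "time": time; "q": joint angles; "joint_velocities": joint speeds; "joint_torque": joint torques, N m; "position": TCP position; "tool_rot": TCP orientation; "ft_force": force on the tool from outside, world axes, zero at the start; "moment": the same for the moment, N m; "grip_width": finger opening in m; "grip_force": force on a finger pad.
Only numpy, scipy, OpenCV 4.12 (cv2) and the standard library are available. Lean on these libraries where they do the work, as an engineer would, in place of code of your own. Each camera call takes 0.05 s, during which the arm holds its last target. There are 200 camera calls.

### The job

The proof plate on the press bed is wet with ink: slide the lifter's blade fully under it beneath the roller, with the sprung fence to hold it back, carry it on the blade and lay it flat and gently across the two blue rails of the drying rack, squared up and centred, then put the lifter back down flat on its green mat and let go. Never touch the plate with the fingers or bump the press with the arm, do not ram the fence or bed, do not let the plate tip or drop, and leave the other things on the bench where they are.

Things in the scene. Friction and masses are not known exactly. Their poses are not given: they have to be found in the camera images.
- plate: rigid aluminium proof plate, 90 (x) x 120 (y) x 6 mm, about 160 g, four ink stripes along x on top. Underside bevelled all round: the lowest 4 mm slant in by 8 mm, so a thin blade can wedge under its edges. Origin: centre of the underside; z up. Lies on the press bed near its middle in y, 3 to 55 mm short of the fence.
- lifter: spatula-like steel lifter, 180 g. Flat blade 110 (x) x 64 (y) x 2 mm, free edge towards +x. Origin: centre of the blade's underside, z up. At the rear edge a neck, then a wooden handle, rise backwards (to -x), leaning 40 degrees from vertical. The handle is 20 mm wide (y, flat sides), 24 mm deep, 76 mm long. Lies flat on the mat at the start.
- lifter_grip (a point): point on the handle's axis, in the middle of the wooden handle: 92 mm behind (-x) and 52 mm above the lifter's origin; pinch it across y
- lifter_tip (a point): middle of the blade's free edge, underside: 55 mm ahead (+x) of the lifter's origin
- press: fixed proof press. Origin: under the bed's centre, on the bench; x from its open front (towards the robot's right, world -y) to the fence. Grey bed x -120 to +135, y +-95 mm, top 20 mm above the bench. A brass fence bar along y, 140 x 10 mm high, face anywhere from x 60 to 100 mm (not reported), stops plate and blade; it springs back up to 8 mm (1.8 N/mm). Roller: see press_roller.
- press_roller (a point): middle of the axis of the steel roller, 54 mm in diameter, along y, at x -25 mm of the press and 140 mm above the bench (93 mm gap to the bed), between black cheeks (x -50 to 0 mm, inner faces 91 mm either side, 180 mm high). It blocks an upright gripper that holds the lifter: lean the gripper back, towards the press front.
- rack: fixed drying rack. Origin: underside of its centre, on the bench. Base 130 (x) x 140 (y) x 8 mm with two blue rails along x, 110 mm long, 12 mm wide, tops 50 mm above the bench, 84 mm clear between them: the blade passes down between them and out to -x while the plate rests on both. Rack and mat may change places.
- mat: fixed green mat, 150 (x) x 100 (y) x 3 mm, the lifter's place. Origin: centre of its underside
- ink_blue: bystander: blue ink bottle, 60 mm in diameter, 130 mm high; origin at its foot
- ink_red: bystander: red ink jar, 52 mm in diameter, 100 mm high; origin at its foot
- spray: bystander: white bottle with red cap, 64 mm in diameter, 160 mm high; origin at its foot
- tape: bystander: roll of yellow tape lying flat, 90 mm in diameter, 24 mm high; origin at its foot
- core: bystander: cardboard core standing upright, 76 mm in diameter, 110 mm high; origin at its foot
- loupe: bystander: black stand magnifier, 44 mm in diameter, 40 mm high; origin at its foot
- marker: bystander: black and orange marker pen lying along its x, 120 x 14 x 14 mm; origin under its centre
Mind the look-alikes: they are no part of the job. Leave any purple or yellow look-alike of the lifter alone.

How it is judged:
On the way, in this order (a step that is already met when the one before it is completed fails the run):
1. the plate rides well back on the lifter's blade alone, clear of the press bed (contact force between plate and lifter above 0.4 N and contact force between plate and press below 0.05 N and z of plate in the frame of press above 0.03 m and x of plate in the frame of lifter below 0.024 m), for 0.2 s.
2. the plate lies flat on both rails of the rack, off the blade (x of plate in the frame of rack between -0.022 and 0.022 m and y of plate in the frame of rack between -0.014 and 0.014 m and z of plate in the frame of rack between 0.047 and 0.054 m and angle between plate's own z axis and vertical below 0.08 rad and angle between the x axis of plate and the x axis of rack, either way round below 0.2 rad and contact force between plate and rack above 0.3 N and contact force between plate and lifter below 0.05 N and linear speed of plate below 0.02 m/s), for 0.2 s.
At the end, for the whole second after the job is handed in: The plate rests level (0.08 rad) on both rails, centred within 22 mm along and 14 mm across, square within 0.2 rad, off the lifter; the lifter rests flat (0.08 rad) on the mat, its blade's centre within 50 mm of the mat's centre (all of step 2 and horizontal distance between lifter and mat below 0.05 m and height (world z) of lifter below 0.01 m and angle between lifter's own z axis and vertical below 0.08 rad and linear speed of lifter below 0.02 m/s); the robot touches nothing.
It fails at once if the fingers touch the inked plate (contact force between the fingers and plate above 0.3 N).
It fails at once if the arm bumps the press (5 N), or the lifter or plate is rammed against it (40 N) (contact force between the arm and press above 5 N or contact force between any of lifter, plate and press above 40 N).
It fails at once if the plate tips by more than 0.5 rad or lands on the bench (angle between plate's own z axis and vertical above 0.5 rad or height (world z) of plate below 0.012 m).
It fails at once if the plate is set down hard on the rack (over 20 N) (contact force between plate and rack above 20 N).
It fails at once if a bystander is moved by more than 30 mm (distance of any of ink_blue, ink_red, spray, tape, core, loupe, marker from where it was at the start of the episode above 0.03 m).
It also fails if it takes over 72 s, if anything falls off the work surface, if the arm or the gripper's body presses on something with over 40 N, if the wrist force passes 120 N, or if a joint passes its speed limit or range.

## Working session

There is one attempt and no reset: what is moved stays moved. The work goes in short steps, Python scripts to look and compute and a tool call to move; the robot and the scene stay as the last step left them, time stands still between calls to the robot, and variables do not carry over. Pictures are saved under pics/ and viewed, at most 12 in all, crops included, and the job is handed in when it is done.

Besides the shell and the picture viewer there is one more tool, called by a JSON object that holds its "api" and its "payload". move_arm: Moves the arm, as the interface text tells. Its arguments: {"type":"object","properties":{"motion":{"type":"string"},"newtons":{"type":"number"}},"required":["motion"]}

```bash
ls; mkdir -p pics
python3 - <<'E'
from rig import robot
import cv2,numpy as np
np.set_printoptions(precision=4,suppress=True)
for n in ("scene","top"):
    p,d=robot.camera(n); np.savez(f"pics/{n}0.npz",p=p,d=d,**robot.camera_model(n))
    cv2.imwrite(f"pics/{n}0.png",p[:,:,::-1]); print(n,robot.camera_model(n))
print(robot.get_obs())
E
```

```text
pics
scene {'mtx': array([[437.7811,   0.    , 312.0139],
       [  0.    , 437.7811, 239.2711],
       [  0.    ,   0.    ,   1.    ]]), 'position': array([1.2215, 0.2504, 0.8494]), 'attitude': array([ 0.5514,  0.7418, -0.306 , -0.2282])}
top {'mtx': array([[443.081 ,   0.    , 319.5276],
       [  0.    , 443.081 , 238.2647],
       [  0.    ,   0.    ,   1.    ]]), 'position': array([0.3523, 0.026 , 1.2408]), 'attitude': array([ 0.7086, -0.7029,  0.0357, -0.0497])}
{'time': 0.1, 'q': array([-1.5095,  0.5283,  1.4338, -0.    ,  1.1814, -0.1785]), 'joint_velocities': array([-0.    , -0.003 , -0.0014,  0.0001, -0.0011,  0.0002]), 'joint_torque': array([ -0.001 , -44.0987, -17.7151,   0.0636,   0.0534,  -0.    ]), 'position': array([ 0.1484, -0.6065,  0.2297]), 'tool_rot': array([ 0.9928,  0.1196,  0.    , -0.001 ]), 'ft_force': array([-0.3517,  0.2603, -0.2641]), 'moment': array([-0.006 ,  0.005 ,  0.0355]), 'grip_force': 0.0, 'grip_width': 0.08702819661928872}
```

View pics/top0.png

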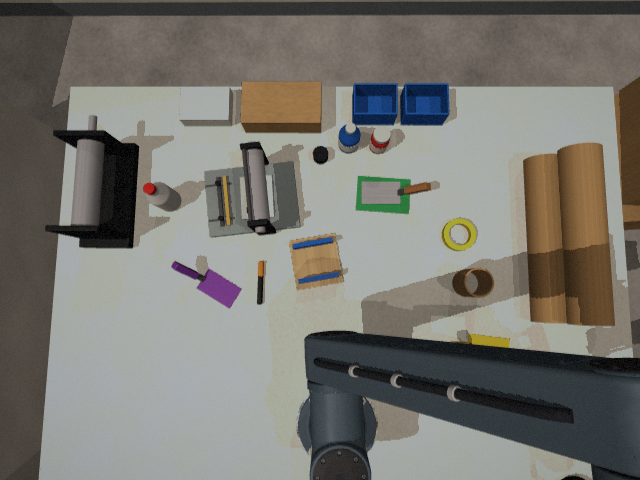

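View pics/scene0.png

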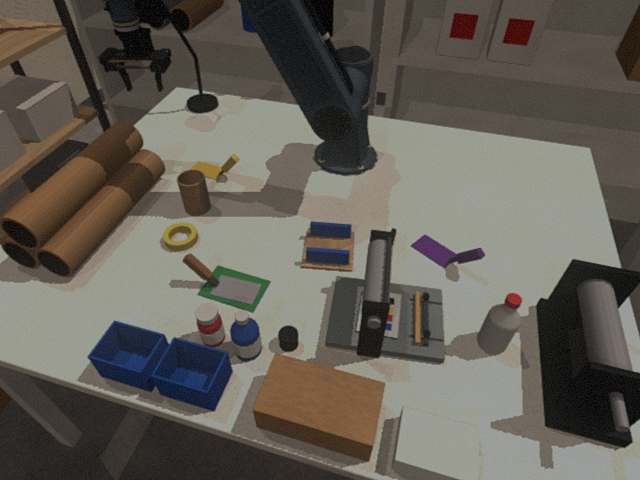

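The top view shows the press at (253,198) with the brass fence on its left at (226,200). The lifter is on the green mat at (383,193) with its handle to the right, and the rack with blue rails is at (317,262). Lifter candidates: purple at (215,285), yellow at (487,340), and steel with a wooden handle on the green mat at (395,191). The steel one fits the description. I'll confirm it in a crop and measure.

```bash
cat > h.py <<'E'
import numpy as np,cv2
from scipy.spatial.transform import Rotation as R
np.set_printoptions(precision=4,suppress=True)
def load(n): return np.load(f"pics/{n}.npz")
def cloud(f):
    p,d,K=f["p"],f["d"],f["mtx"]; v,u=np.mgrid[:480,:640]
    c=np.stack([(u-K[0,2])/K[0,0]*d,(v-K[1,2])/K[1,1]*d,d],-1)
    return c@R.from_quat(f["attitude"]).as_matrix().T+f["position"]
def proj(f,X):
    c=(np.atleast_2d(X)-f["position"])@R.from_quat(f["attitude"]).as_matrix(); K=f["mtx"]
    return np.c_[c[:,0]/c[:,2]*K[0,0]+K[0,2],c[:,1]/c[:,2]*K[1,1]+K[1,2]]
def hsv(f): return cv2.cvtColor(f["p"],cv2.COLOR_RGB2HSV)
E
python3 - <<'E'
from h import *
for n,(u0,u1,v0,v1) in dict(top0=(190,450,120,300),scene0=(180,460,210,380)).items():
    f=load(n);W=cloud(f);H=hsv(f);m=(W[...,0]>.3)&(W[...,0]<.85)&(W[...,1]>-.35)&(W[...,1]<.35)
    h,s,v=H[...,0],H[...,1],H[...,2]
    for name,mk in dict(green=(h>50)&(h<85)&(s>120),blue=(h>100)&(h<130)&(s>130)&(W[...,2]>.035)&(W[...,2]<.065),brass=(h>15)&(h<32)&(s>90)&(W[...,2]>.02)&(W[...,2]<.05)).items():
        k=(mk&m).astype(np.uint8); nn,L,st,_=cv2.connectedComponentsWithStats(k)
        for i in range(1,nn):
            if st[i,4]<40: continue
            P=W[L==i]; r=cv2.minAreaRect((P[:,:2]*1000).astype(np.float32))
            print(n,name,st[i],'zmed',np.median(P[:,2]).round(4),'rect',np.round(r[0],1),np.round(r[1],1),round(r[2],1))
    cv2.imwrite(f"pics/{n}c.png",cv2.resize(f["p"][v0:v1,u0:u1,::-1],None,fx=2.85,fy=2.85,interpolation=cv2.INTER_CUBIC))
E
```

```text
top0 green [356 176  54  37 770] zmed 0.0029 rect [510.3 -96.5] [160.5 366.2] 75.9
top0 blue [403 112  44  10 188] zmed 0.0515 rect [ 835.7 -237.3] [117.7  13.9] 84.5
top0 blue [353 115  43   6 175] zmed 0.0512 rect [835.6 -98. ] [117.2   7. ] 88.3
top0 blue [293 238  40  11 187] zmed 0.0492 rect [485.   69.6] [ 12.1 106.9] 10.4
top0 blue [299 273  40  10 158] zmed 0.0499 rect [391.2  52.3] [ 10.5 106.6] 10.6
top0 brass [281 127  22   5  42] zmed 0.0356 rect [809.8 133.5] [59.4  4.3] 88.6
top0 brass [222 176   9  50 215] zmed 0.0299 rect [605.6 314.2] [143.3  13.8] 7.8
top0 brass [443 218  23  33 271] zmed 0.0236 rect [ 514.7 -319.4] [60.6 89. ] 89.9
scene0 green [231 271  38  12  98] zmed 0.0029 rect [ 590.  -102.4] [99.2 16.9] 88.7
scene0 green [199 286  67  25 211] zmed 0.0029 rect [ 641.2 -127.5] [145.6  77.2] 88.7
scene0 blue [311 222  40   6  97] zmed 0.05 rect [392.   53.2] [ 13.7 104.3] 10.9
scene0 blue [307 248  42   7 131] zmed 0.0503 rect [485.6  70.5] [ 12.8 103.9] 10.7
scene0 blue [177 345  47  18 205] zmed 0.0498 rect [ 839.4 -102.5] [  6.1 104.3] 2.3
scene0 brass [167 223  30  24 235] zmed 0.0232 rect [ 516.8 -318.7] [90.8 61.1] 1.2
scene0 brass [415 291   6  54 283] zmed 0.0305 rect [601.1 313.6] [145.2  10.5] 7.0
```

View pics/top0c.png

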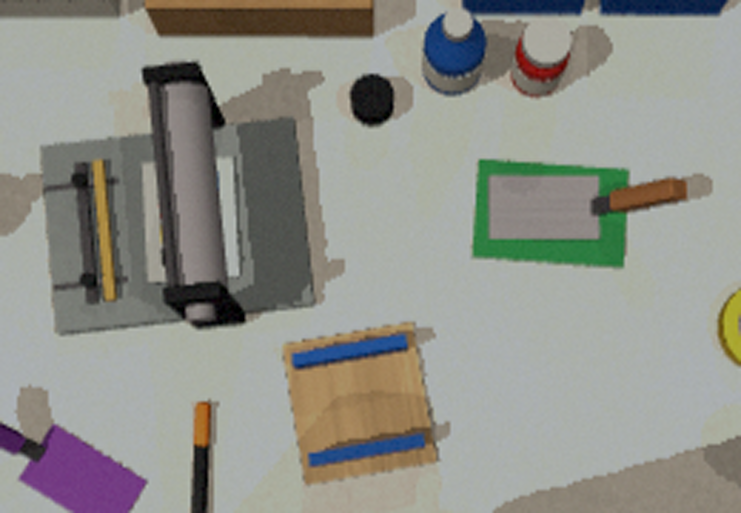

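View pics/scene0c.png

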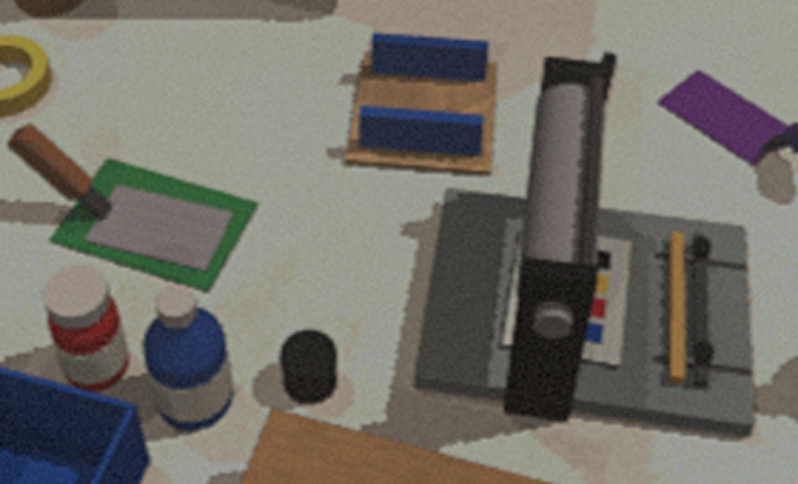

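Confirmed by the crops: steel blade with a brown handle on the green mat, at top-image pixels (383,193) with handle end (427,187). The plate lies under the roller, with the fence at (226,200). Next I'll get poses of blade, handle, plate, press and mat.

Run:
```python
from h import *
def rect(P): 
    r=cv2.minAreaRect((P[:,:2]*1000).astype(np.float32)); return np.round(r[0],1),np.round(r[1],1),round(r[2],1)
def big(k):
    nn,L,st,_=cv2.connectedComponentsWithStats(k.astype(np.uint8)); return L==1+np.argmax(st[1:,4])
for n in("top0","scene0"):
    f=load(n);W=cloud(f);H=hsv(f);h,s,v=H[...,0],H[...,1].astype(int),H[...,2].astype(int);x,y,z=np.moveaxis(W,-1,0)
    reg=lambda a,b,c,d:(x>a)&(x<b)&(y>c)&(y<d)
    M=reg(.5,.75,-.3,.0)
    gr=M&(h>50)&(h<85)&(s>120); gr=cv2.morphologyEx(gr.astype(np.uint8),cv2.MORPH_OPEN,np.ones((2,2)))>0
    print(n,'mat',rect(W[gr]))
    bl=big(M&(s<70)&(z<.012)&(z>-.004)&reg(.56,.7,-.25,-.03)&(cv2.dilate(gr.astype(np.uint8),np.ones((41,41)))>0)&(v<190) & ~gr)
    hull=np.zeros((480,640),np.uint8); c=np.argwhere(gr)[:,::-1].astype(np.int32); cv2.fillConvexPoly(hull,cv2.convexHull(c),1)
    bl=big((hull>0)&~gr&(s<80)&(z<.012))
    print(' blade',rect(W[bl]),'zmed',np.median(z[bl]),bl.sum())
    ha=big(M&(h<18)&(s>100)&(z>.02)); P=W[ha]; 
    print(' handle',ha.sum(),P.mean(0),P[z[ha]>.07].mean(0),P[(z[ha]<.05)].mean(0),'zmax',P[:,2].max(),np.c_[P.min(0),P.max(0)].ravel())
    pl=reg(.5,.72,.12,.3)&(z>.0235)&(z<.029); print(' plate',pl.sum(),rect(W[pl]),np.median(z[pl]))
    bed=reg(.45,.75,.0,.42)&(z>.016)&(z<.0235)&(s<60); bed=big(bed); print(' bed',rect(W[bed]),np.median(z[bed]))
    ro=reg(.5,.72,.12,.28)&(z>.155)&(z<.172)&(s<60);P=W[ro]; P=P[P[:,2]>.16];print(' roller',len(P),rect(P),P.mean(0))
    fe=reg(.5,.72,.28,.35)&(z>.026)&(z<.035)&(h>12)&(h<32)&(s>80); P=W[fe]; vx=cv2.fitLine(P[:,:2].astype(np.float32),cv2.DIST_HUBER,0,.001,.001).ravel(); print(' fence',vx, np.degrees(np.arctan2(vx[1],vx[0])))
    if n=='top0': np.save('pics/plpts.npy',W[pl])
    for nm,lo,hi,xx in(('ink_blue',.1,.14,(.68,.8,-.1,.02)),('ink_red',.08,.12,(.66,.8,-.16,-.07)),('loupe',.03,.05,(.66,.8,.0,.1))):
        k=reg(*xx)&(z>lo)&(z<hi); print(' ',nm,k.sum(),W[k].mean(0) if k.any() else '')
```

```text
top0 mat (array([508.7, -98.7]), array([161.9, 365.8]), 75.3)
 blade (array([ 634.8, -122.1]), array([ 62.8, 108.6]), 0.6) zmed 0.004959874588705504 834
 handle 204 [ 0.6329 -0.2111  0.0686] [ 0.6331 -0.2244  0.0825] [ 0.6327 -0.1877  0.0432] zmax 0.0948354707928265 [ 0.6238  0.6435 -0.2439 -0.1815  0.0348  0.0948]
 plate 495 (array([613.1, 210.2]), array([204.8, 179.3]), 1.6) 0.025330166508984453
 bed (array([604.8, 309.6]), array([191.1, 124.4]), 7.1) 0.019988416577259915
 roller 916 (array([610. , 212.1]), array([198.1,  45.7]), 7.1) [0.6183 0.2099 0.1655]
 fence [0.9929 0.1191 0.6055 0.3131] 6.84204
  ink_blue 156 [ 0.774  -0.0322  0.12  ]
  ink_red 261 [ 0.7705 -0.1129  0.0986]
  loupe 199 [0.7376 0.0507 0.0398]
scene0 mat (array([875.2,  75.8]), array([758.4, 162.7]), 38.9)
 blade (array([ 632.7, -124.4]), array([122.5,  71.1]), 89.2) zmed 0.004951612813711703 1002
 handle 284 [ 0.6387 -0.2087  0.0652] [ 0.6381 -0.2224  0.0817] [ 0.6392 -0.1907  0.0423] zmax 0.0928019440226251 [ 0.6278  0.6467 -0.2411 -0.1795  0.0323  0.0928]
 plate 612 (array([620.5, 211.5]), array([198.7, 175.8]), 0.1) 0.026445965306135966
 bed (array([604.6, 306.9]), array([192. , 132.4]), 6.6) 0.0204867338426038
 roller 1027 (array([620.8, 212.8]), array([200.9,  49.8]), 6.6) [0.6165 0.2105 0.1657]
 fence [0.9921 0.1252 0.6198 0.3166] 7.1944222
  ink_blue 310 [ 0.7819 -0.0305  0.1176]
  ink_red 421 [ 0.7764 -0.1094  0.0977]
  loupe 353 [0.7445 0.0491 0.0392]
```

```bash
cat >> h.py <<'E'
def ray(f,u,v,z):
    Rm=R.from_quat(f["attitude"]).as_matrix(); K=f["mtx"]
    d=Rm@np.array([(u-K[0,2])/K[0,0],(v-K[1,2])/K[1,1],1]); return f["position"]+d*(z-f["position"][2])/d[2]
AX=np.array([-np.sin(np.radians(7)),np.cos(np.radians(7))]); AY=np.array([-AX[1],AX[0]])
def toP(p): return np.array([p[:2]@AX,p[:2]@AY])*1000
E
python3 - <<'E'
from h import *
t,s=load("top0"),load("scene0")
for n,u,v,z in [('fl',143,163,.026),('fr',150,281,.026),('nl',234,157,.026),('nr',243,277,.026),('fenceT',93,160,.03),('fenceB',103,300,.03),('bedBR',314,303,.02),('bedTL',41,147,.02),('bedBL',57,334,.02),('bedTR',295,118,.02),('matTL',480,160,.003),('matTR',629,170,.003),('matBL',473,257,.003),('matBR',624,267,.003),('blTL',490,176,.005),('blTR',598,178,.005),('blBL',489,239,.005),('blBR',599,240,.005)]:
    p=ray(t,190+u/2.85-.3,120+v/2.85-.3,z); print(n,p[:2]*1000,toP(p))
for n,u,v,z in [('plate far top',633,238,.026),('far bot',620,365,.026),('near bot',497,346,.026),('near top',511,222,.026),('fence face T',671,233,.03),('fence face B',669,379,.03),('bed far T',746,229,.02),('bed far B',755,428,.02),('bed near T',447,190,.02)]:
    p=ray(s,180+u/2.85-.3,210+v/2.85-.3,z); print('S',n,p[:2]*1000,toP(p))
E
```

```text
fl [672.699  277.0734] [ 193.0267 -701.4516]
fr [554.5006 266.5398] [ 196.9765 -582.8505]
nl [679.1439 186.9622] [ 102.8018 -696.8666]
nr [559.0005 175.479 ] [ 106.0459 -576.2193]
fenceT [674.4765 325.8876] [ 241.2604 -709.1647]
fenceB [534.8265 311.1063] [ 243.6085 -568.7543]
bedBR [534.6618 106.0651] [  40.1156 -543.6026]
bedTL [690.2156 380.9444] [ 293.9888 -731.4962]
bedBL [502.3981 357.5246] [ 293.6327 -542.2246]
bedTR [720.834  127.7247] [  38.9251 -731.0267]
matTL [683.2305 -57.4032] [-140.2402 -671.1421]
matTR [ 673.5821 -206.1348] [-286.6873 -643.4398]
matBL [584.3998 -50.3271] [-121.1723 -573.9104]
matBR [ 575.175  -199.6778] [-268.2857 -546.5532]
blTL [666.3406 -67.2294] [-147.9348 -653.1806]
blTR [ 664.7592 -174.8171] [-254.5278 -638.4993]
blBL [602.2732 -66.0919] [-138.9979 -589.7294]
blBR [ 601.8402 -175.0165] [-247.0578 -576.025 ]
S plate far top [547.1013 270.3707] [ 201.6805 -575.9732]
S far bot [671.391  279.0247] [ 195.1229 -700.3911]
S near bot [681.9038 185.6196] [ 101.1329 -699.4424]
S near top [559.7911 169.7934] [ 100.3064 -576.3112]
S fence face T [536.0794 299.6576] [ 232.0924 -568.6026]
S fence face B [675.534  316.0011] [ 231.3188 -709.0095]
S bed far T [505.2258 360.1476] [ 295.8916 -545.3509]
S bed far B [692.0436 382.8101] [ 295.6178 -733.5381]
S bed near T [536.4717 108.6018] [  42.4128 -545.7082]
```

{"api": "move_arm", "payload": {"motion": "1 0.94 -0.41 0 0;1 0.94 -0.41 0 0;1 0.94 -0.41 0 0;1 0.94 -0.41 0 0;1 0.94 -0.41 0 0;1 0.94 -0.41 0 0"}}

```text
time: 0.6
position: [0.3162, -0.477, 0.23]
tool_rot: [0.992, 0.123, 0.001, -0.002]
ft_force: [-0.2, -0.3, -1.2]
grip_width: 0.0868
grip_force: 0.0
```

{"api": "move_arm", "payload": {"motion": "1 0.94 -0.41 0 0;1 0.94 -0.41 0 0;1 0.94 -0.41 0 0;1 0.94 -0.41 0 0;1 0.94 -0.41 0 0;1 0.94 -0.41 0 0"}}

```text
time: 1.1
position: [0.4793, -0.3539, 0.2303]
tool_rot: [0.992, 0.123, 0.001, -0.001]
ft_force: [-0.9, -1.1, -0.3]
grip_width: 0.0872
grip_force: 0.0
```

{"api": "move_arm", "payload": {"motion": "1 0.93 -0.42 0 -0.427;1 0.93 -0.42 0 -0.427;1 0.93 -0.42 0 -0.427;1 0.93 -0.42 0 -0.427;1 0.93 -0.42 0 -0.427;1 0.93 -0.42 0 -0.427;1 0.93 -0.42 0 -0.427;1 0.93 -0.42 0 -0.427;1 0.93 -0.42 0 -0.427;1 0.93 -0.42 0 -0.427;1 0.93 -0.42 0 -0.427;1 0.93 -0.42 0 -0.427"}}

```text
time: 2.1
position: [0.6348, -0.2334, 0.2299]
tool_rot: [0.703, 0.711, -0.0, -0.001]
ft_force: [-0.7, -0.4, -0.6]
grip_width: 0.0872
grip_force: 0.0
```

{"api": "move_arm", "payload": {"motion": "1 0.01 0 0.2 0;1 0.01 0 0.4 0;1 0.01 0 0.6 0;1 0.01 0 0.7 0;1 0.01 0 0.78 0;1 0.01 0 0.82 0;1 0.01 0 0.825 0;1 0.01 0 0.825 0"}}

```text
time: 2.77
position: [0.6355, -0.2311, 0.0655]
tool_rot: [0.704, 0.71, -0.0, -0.0]
ft_force: [-0.2, 0.1, 0.1]
grip_width: 0.0871
grip_force: 0.0
```

{"api": "move_arm", "payload": {"motion": "-1 0 0 0 0;-1 0 0 0 0;-1 0 0 0 0;-1 0 0 0 0;-1 0 0 0 0;-1 0 0 0 0;-1 0 0 0 0;-1 0 0 0 0;-1 0 0 0 0;-1 0 0 0 0;-1 0 0 0 0", "newtons": 58}}

```text
time: 3.68
position: [0.6354, -0.2307, 0.0654]
tool_rot: [0.703, 0.711, -0.0, -0.0]
ft_force: [0.4, 0.2, -0.2]
grip_width: 0.0218
grip_force: 0.1
```

{"api": "move_arm", "payload": {"motion": "-1 0 0 -0.1 0;-1 0 0 -0.3 0;-1 0 0 -0.5 0;-1 0 0 -0.5 0;-1 0 0 -0.5 0"}}

```text
time: 4.1
position: [0.6373, -0.2318, 0.1687]
tool_rot: [0.703, 0.711, 0.001, 0.003]
ft_force: [0.1, 0.2, -1.9]
grip_width: 0.0193
grip_force: 58.0
```

Run:
```python
from h import *
from rig import robot
p,d=robot.camera("scene"); np.savez("pics/scene1.npz",p=p,d=d,**robot.camera_model("scene"))
p2,d2=robot.camera("wrist"); np.savez("pics/wrist1.npz",p=p2,d=d2,**robot.camera_model("wrist"))
im=np.hstack([cv2.resize(p[200:320,160:300],None,fx=2.8,fy=2.8,interpolation=cv2.INTER_CUBIC),cv2.resize(p2,(400,336))])
cv2.imwrite("pics/g1.png",im[:,:,::-1]); print(robot.get_obs())
```

```text
{'time': 4.2, 'q': array([-0.5132,  0.6677,  1.3557, -0.0003,  1.1206, -0.5237]), 'joint_velocities': array([-0.0002,  0.027 ,  0.0215,  0.0012,  0.001 ,  0.0021]), 'joint_torque': array([ -0.0229, -52.0003, -18.21  ,   0.1658,   0.0586,   0.0067]), 'position': array([ 0.6344, -0.2302,  0.1645]), 'tool_rot': array([ 0.7033,  0.7109, -0.0004, -0.0011]), 'ft_force': array([-0.7444,  0.2604, -1.7401]), 'moment': array([-0.1683, -0.0845, -0.0358]), 'grip_force': 57.96740725636482, 'grip_width': 0.01951574805302285}
```

View pics/g1.png

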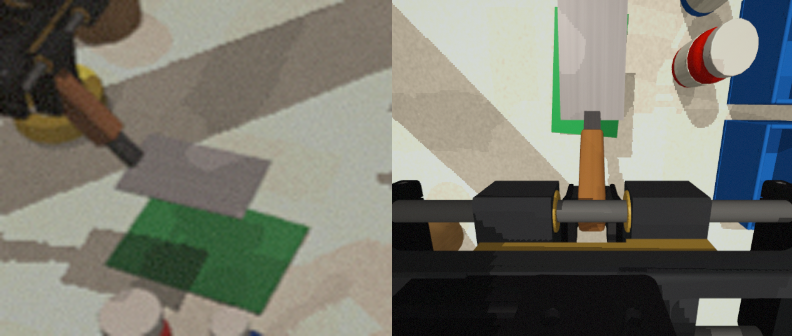

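Picture: the lifter hangs from the gripper above the mat, with the blade at about (195,175) in the left half. Its pitch and height in the hand need measuring.

```bash
cat >> h.py <<'E'
def blade(f,box,zr,verbose=True):
    """grey blade in world box -> plane normal tilt, centre"""
    W=cloud(f);H=hsv(f);x,y,z=np.moveaxis(W,-1,0)
    k=(x>box[0])&(x<box[1])&(y>box[2])&(y<box[3])&(z>zr[0])&(z<zr[1])&(H[...,1]<80)&(f["d"]>0)
    nn,L,st,_=cv2.connectedComponentsWithStats(k.astype(np.uint8)); k=L==1+np.argmax(st[1:,4])
    P=W[cv2.erode(k.astype(np.uint8),np.ones((3,3)))>0]; c=P.mean(0)
    for _ in range(3):
        A=np.c_[P[:,0]-c[0],P[:,1]-c[1],np.ones(len(P))]; w=np.linalg.lstsq(A,P[:,2],rcond=None)[0]; r=P[:,2]-A@w; P=P[abs(r)<max(2.5*r.std(),.001)]
    r=cv2.minAreaRect((W[k][:,:2]*1000).astype(np.float32))
    return dict(n=int(k.sum()),slope=np.round(w[:2],4),zc=round(float(w[2]),4),c=c.round(4),rect=(np.round(r[0],1),np.round(r[1],1),round(r[2],2)))
E
python3 - <<'E'
from h import *
for n in("scene1","wrist1"): print(n,blade(load(n),(.58,.69,-.2,-.02),(.07,.14)))
E
```

```text
scene1 {'n': 1123, 'slope': array([ 0.0089, -0.0098]), 'zc': 0.1064, 'c': array([ 0.6385, -0.1231,  0.1071]), 'rect': (array([ 636.9, -128.9]), array([126.2,  68.2]), 89.62)}
wrist1 {'n': 18590, 'slope': array([-0.0004, -0.0072]), 'zc': 0.1028, 'c': array([ 0.6352, -0.1262,  0.1032]), 'rect': (array([ 635.3, -131.1]), array([ 64.3, 102.6]), 0.34)}
```

{"api": "move_arm", "payload": {"motion": "-1 0.15 0.01 0 -0.01;-1 0.3 0.02 0 -0.02;-1 0.45 0.03 0 -0.03;-1 0.6 0.04 0 -0.037;-1 0.75 0.05 0 -0.037;-1 0.9 0.05 0 -0.037;-1 0.9 0.05 0 -0.037;-1 0.9 0.05 0 -0.037"}}

```text
time: 4.87
position: [0.6418, -0.0483, 0.1631]
tool_rot: [0.66, 0.752, -0.001, -0.002]
ft_force: [0.1, -0.1, -1.1]
grip_width: 0.0196
grip_force: 58.0
```

{"api": "move_arm", "payload": {"motion": "-1 0.15 0.02 0 0;-1 0.255 0.036 0 0;-1 0.255 0.036 0.1 0;-1 0.255 0.036 0.2 0;-1 0.255 0.036 0.3 0;-1 0.255 0.036 0.35 0;-1 0.255 0.036 0.37 0;-1 0.255 0.036 0.37 0;-1 0.255 0.036 0.37 0"}}

```text
time: 5.62
position: [0.6447, 0.0002, 0.0917]
tool_rot: [0.661, 0.75, 0.0, 0.0]
ft_force: [0.6, -0.5, -1.7]
grip_width: 0.0195
grip_force: 58.0
```

Run:
```python
from h import *
from rig import robot
o=robot.get_obs(); print(o["position"],o["ft_force"],o["moment"])
for n in("scene","wrist","top"):
    p,d=robot.camera(n); np.savez(f"pics/{n}2.npz",p=p,d=d,**robot.camera_model(n))
    if n=="top":continue
    f=load(n+"2"); W=cloud(f); b=blade(f,(.59,.69,.03,.165),(.022,.045)); print(n,b)
a=load("scene2")["p"];b=load("wrist2")["p"]
im=np.hstack([cv2.resize(a[210:360,270:420],(400,400),interpolation=cv2.INTER_CUBIC),cv2.resize(b[:320],(400,400))])
cv2.imwrite("pics/g2.png",im[:,:,::-1])
```

```text
[0.6447 0.0002 0.0917] [ 0.5737 -0.5014 -1.6729] [-0.1522 -0.18    0.03  ]
scene {'n': 1110, 'slope': array([ 0.0028, -0.0042]), 'zc': 0.0301, 'c': array([0.6327, 0.1081, 0.0303]), 'rect': (array([631.8, 104.4]), array([ 67. , 121.3]), 6.77)}
wrist {'n': 18361, 'slope': array([ 0.0052, -0.0087]), 'zc': 0.0308, 'c': array([0.6341, 0.1043, 0.031 ]), 'rect': (array([635.3, 100.8]), array([65.6, 98.3]), 6.98)}
```

View pics/g2.png

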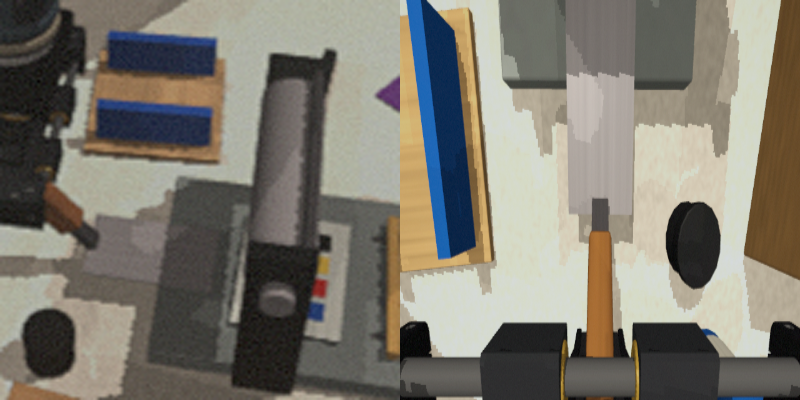

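{"api": "move_arm", "payload": {"motion": "-1 0 -0.01 0.02 0;-1 0 -0.01 0.035 0;-1 0 -0.01 0.035 0;-1 0 -0.01 0.04 0;-1 0 -0.01 0.04 0;-1 0 -0.01 0.04 0"}}

```text
time: 6.27
position: [0.6422, 0.0007, 0.0836]
tool_rot: [0.661, 0.75, -0.0, -0.0]
ft_force: [-0.5, -0.6, -1.6]
grip_width: 0.0194
grip_force: 58.0
```

{"api": "move_arm", "payload": {"motion": "-1 0 0 0.005 0;-1 0 0 0.005 0;-1 0 0 0.005 0"}}

```text
time: 6.52
position: [0.6424, 0.0006, 0.0829]
tool_rot: [0.661, 0.75, 0.0, 0.0]
ft_force: [-0.2, -0.8, 1.4]
grip_width: 0.0199
grip_force: 58.0
```

{"api": "move_arm", "payload": {"motion": "-1 0 0 0.005 0;-1 0 0 0.005 0;-1 0 0 0.005 0"}}

```text
time: 6.77
position: [0.6427, 0.0003, 0.0822]
tool_rot: [0.661, 0.75, 0.0, 0.0]
ft_force: [-0.6, -2.7, 4.3]
grip_width: 0.0197
grip_force: 58.0
```

{"api": "move_arm", "payload": {"motion": "-1 0.03 0 0 0;-1 0.06 0 0 0;-1 0.09 0 0 0;-1 0.12 0 0 0;-1 0.15 0 0 0;-1 0.18 0 0 0;-1 0.21 0 0 0;-1 0.24 0 0 0;-1 0.27 0 0 0;-1 0.3 0 0 0;-1 0.3 0 0 0"}}

```text
time: 7.68
position: [0.6367, 0.0601, 0.083]
tool_rot: [0.661, 0.751, 0.001, 0.002]
ft_force: [0.2, -2.5, 7.9]
grip_width: 0.0196
grip_force: 58.0
```

{"api": "move_arm", "payload": {"motion": "-1 0.025 0 -0.002 0;-1 0.05 0 -0.002 0;-1 0.075 0 -0.002 0;-1 0.1 0 -0.002 0;-1 0.125 0 -0.002 0;-1 0.15 0 -0.002 0;-1 0.175 0 -0.002 0;-1 0.2 0 -0.002 0;-1 0.2 0 -0.002 0"}}

```text
time: 8.43
position: [0.6317, 0.0997, 0.0832]
tool_rot: [0.661, 0.75, 0.001, 0.002]
ft_force: [1.0, -2.9, 5.6]
grip_width: 0.0196
grip_force: 58.0
```

```bash
cat > look.py <<'E'
import sys
from h import *
from rig import robot
k=sys.argv[1]; o=robot.get_obs(); print(o["time"],o["position"],o["ft_force"],'TCP u,v',toP(o["position"]),o["tool_rot"])
for n in("scene","top"):
    p,d=robot.camera(n); np.savez(f"pics/{n}{k}.npz",p=p,d=d,**robot.camera_model(n))
    f=load(n+k);W=cloud(f);H=hsv(f);x,y,z=np.moveaxis(W,-1,0);h,s=H[...,0],H[...,1]
    U=x*AX[0]+y*AX[1];V=x*AY[0]+y*AY[1]
    fe=(U>.22)&(U<.27)&(abs(V+.638)<.075)&(h>12)&(h<32)&(s>80)&(z>.015)&(z<.036)
    pl=(U>.165)&(U<.24)&(abs(V+.638)<.08)&(z>.0235)&(z<.032)&~fe&(H[...,2]>100)
    print(n,'fence',np.percentile(U[fe],[3,50,97]),'plate far',pl.sum(),np.percentile(U[pl],[50,95,99]) if pl.any() else '','V',np.percentile(V[pl],[1,99]) if pl.any() else '','z',np.median(z[pl]) if pl.any() else '')
a=load("scene"+k)["p"];b=load("top"+k)["p"]
im=np.hstack([cv2.resize(a[215:365,280:460],(480,400),interpolation=cv2.INTER_CUBIC),cv2.resize(b[130:250,200:296],(320,400),interpolation=cv2.INTER_CUBIC)])
cv2.imwrite(f"pics/g{k}.png",im[:,:,::-1])
E
python3 look.py 3
```

```text
8.4333 [0.6317 0.0997 0.0832] [ 0.9793 -2.903   5.5834] TCP u,v [  21.9611 -639.1908] [0.6609 0.7505 0.0014 0.0022]
scene fence [0.2335 0.2385 0.2433] plate far 996 [0.2036 0.2285 0.2307] V [-0.6966 -0.5783] z 0.028100584529770434
top fence [0.2327 0.2374 0.2455] plate far 477 [0.2101 0.2299 0.232 ] V [-0.7092 -0.6024] z 0.027545117245039608
```

View pics/g3.png

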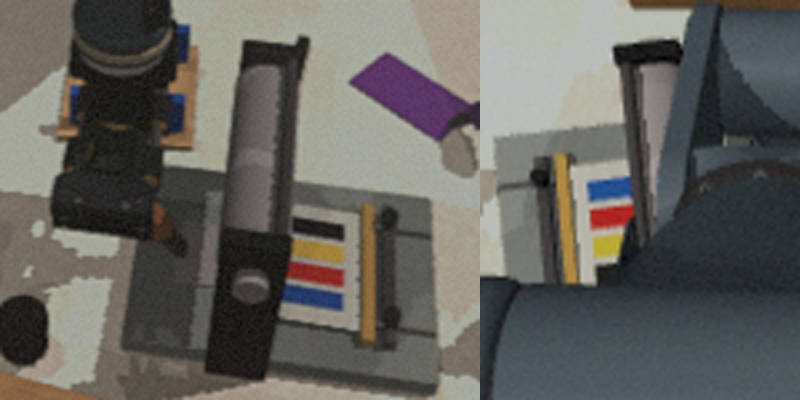

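The plate sits against the fence and has risen 2 mm onto the blade; the gripper is still clear of the roller. I'll slide on.

{"api": "move_arm", "payload": {"motion": "-1 0.025 0 0 0;-1 0.05 0 0 0;-1 0.075 0 0 0;-1 0.1 0 0 0;-1 0.125 0 0 0;-1 0.145 0 0 0;-1 0.16 0 0 0;-1 0.17 0 0 0;-1 0.175 0 0 0;-1 0.175 0 0 0"}}

```text
time: 9.37
position: [0.6276, 0.1333, 0.0832]
tool_rot: [0.661, 0.751, 0.001, 0.003]
ft_force: [1.3, -4.1, 5.4]
grip_width: 0.0196
grip_force: 58.0
```

```bash
python3 look.py 4
```

```text
9.3667 [0.6276 0.1333 0.0832] [ 1.3004 -4.1453  5.3608] TCP u,v [  55.7897 -639.1734] [0.6609 0.7505 0.001  0.0027]
scene fence [0.234  0.2386 0.2432] plate far 1008 [0.2044 0.2301 0.2324] V [-0.696  -0.5779] z 0.028783693517208386
top fence [0.2327 0.2383 0.2461] plate far 229 [0.2196 0.231  0.2329] V [-0.7121 -0.6181] z 0.028036232115220105
```

View pics/g4.png

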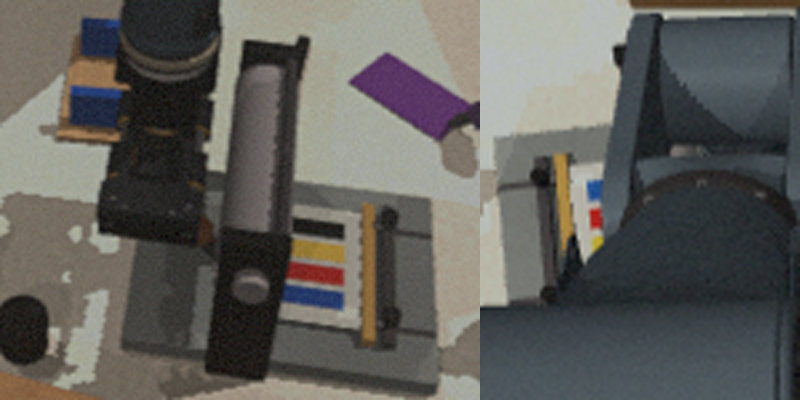

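{"api": "move_arm", "payload": {"motion": "-1 0.01 0 0 0;-1 0.02 0 0 0;-1 0.03 0 0 0;-1 0.037 0 0 0;-1 0.037 0 0 0"}}

```text
time: 9.88
position: [0.6266, 0.1407, 0.0832]
tool_rot: [0.661, 0.75, 0.001, 0.003]
ft_force: [1.4, -5.4, 5.5]
grip_width: 0.0198
grip_force: 58.0
```

{"api": "move_arm", "payload": {"motion": "-1 0 0 -0.01 0;-1 0 0 -0.025 0;-1 0 0 -0.04 0;-1 0 0 -0.06 0;-1 0 0 -0.08 0;-1 0 0 -0.1 0;-1 0 0 -0.12 0;-1 0 0 -0.13 0;-1 0 0 -0.13 0;-1 0 0 -0.13 0"}}

```text
time: 10.72
position: [0.6243, 0.142, 0.1082]
tool_rot: [0.661, 0.75, 0.0, 0.0]
ft_force: [0.2, -0.1, -4.3]
grip_width: 0.0198
grip_force: 58.0
```

Run:
```python
from h import *
from rig import robot
o=robot.get_obs(); print(o["position"],o["ft_force"],o["tool_rot"],o["moment"])
p,d=robot.camera("scene"); np.savez("pics/scene5.npz",p=p,d=d,**robot.camera_model("scene"))
f=load("scene5");W=cloud(f);x,y,z=np.moveaxis(W,-1,0);U=x*AX[0]+y*AX[1];V=x*AY[0]+y*AY[1]
k=(U>.168)&(U<.24)&(abs(V+.638)<.08)&(z>.035)&(z<.075)
P=np.c_[U[k],V[k],z[k]]; A=np.c_[P[:,0]-.188,P[:,1]+.638,np.ones(len(P))]; w=np.linalg.lstsq(A,P[:,2],rcond=None)[0]
print(k.sum(),'slope u,v, z at plate centre',w,'far',np.percentile(P[:,0],[95,98,99.5]),'V',np.percentile(P[:,1],[.5,99.5]))
```

```text
[0.6243 0.142  0.1082] [ 0.1817 -0.0735 -4.2675] [0.6609 0.7505 0.0001 0.0001] [-0.4049 -0.1679  0.0165]
1253 slope u,v, z at plate centre [-0.0217 -0.0003  0.0524] far [0.2308 0.2328 0.2332] V [-0.6946 -0.5753]
```

{"api": "move_arm", "payload": {"motion": "-1 -0.01 0 0 0;-1 -0.035 0 0 0;-1 -0.075 0 0 0;-1 -0.13 0 0 0;-1 -0.2 0 0 0;-1 -0.285 0 0 0;-1 -0.37 0 0 0;-1 -0.455 0 0 0;-1 -0.54 0 0 0;-1 -0.61 0 0 0;-1 -0.665 0 0 0;-1 -0.705 0 0 0"}}

```text
time: 11.77
position: [0.6424, -0.0002, 0.108]
tool_rot: [0.662, 0.75, 0.0, 0.0]
ft_force: [-0.6, -0.6, -3.7]
grip_width: 0.0198
grip_force: 58.0
```

{"api": "move_arm", "payload": {"motion": "-1 -0.025 0 0 0;-1 -0.04 0 -0.01 0;-1 -0.045 0 -0.03 0;-1 -0.045 0 -0.06 0;-1 -0.045 0 -0.1 0;-1 -0.045 0 -0.14 0;-1 -0.045 0 -0.17 0;-1 -0.045 0 -0.19 0;-1 -0.045 0 -0.2 0;-1 -0.045 0 -0.2 0"}}

```text
time: 12.6
position: [0.6436, -0.0067, 0.1488]
tool_rot: [0.661, 0.751, 0.0, 0.001]
ft_force: [-1.0, 0.2, -3.6]
grip_width: 0.0197
grip_force: 58.0
```

```bash
cat > plate.py <<'E'
import sys
from h import *
from rig import robot
k=sys.argv[1]; yaw=np.radians(float(sys.argv[2])); zlo,zhi=float(sys.argv[3]),float(sys.argv[4])
o=robot.get_obs(); T=o["position"]; q=o["tool_rot"]; print(o["time"],T,o["ft_force"],'phi',np.degrees(2*np.arctan2(q[1],q[0])))
a=np.array([-np.sin(yaw),np.cos(yaw)]); b=np.array([-a[1],a[0]])
for n in("scene","top","wrist"):
    p,d=robot.camera(n); np.savez(f"pics/{n}{k}.npz",p=p,d=d,**robot.camera_model(n))
    f=load(n+k);W=cloud(f);x,y,z=np.moveaxis(W,-1,0); U=(x-T[0])*a[0]+(y-T[1])*a[1];V=(x-T[0])*b[0]+(y-T[1])*b[1]
    m=(U>.06)&(U<.2)&(abs(V)<.09)&(z>zlo)&(z<zhi)&(d>0)
    if m.sum()<100: print(n,'few',m.sum()); continue
    nn,L,st,_=cv2.connectedComponentsWithStats(m.astype(np.uint8)); m=L==1+np.argmax(st[1:,4])
    P=W[m]; A=np.c_[U[m],V[m],np.ones(len(P))]; w=np.linalg.lstsq(A,P[:,2],rcond=None)[0]
    r=cv2.minAreaRect((P[:,:2]*1000).astype(np.float32)); print(n,m.sum(),'slopes',w[:2],'ztop',np.median(P[:,2]),'rect',np.round(r[0],1),np.round(r[1],1),round(r[2],2))
E
python3 plate.py 6 97 0.078 0.12
```

```text
12.6 [ 0.6436 -0.0067  0.1488] [-0.9784  0.1728 -3.6067] phi 97.27715841741134
scene few 1
top few 0
wrist few 46
```

Run:
```python
from h import *
f=load("scene6");W=cloud(f);T=np.array([.6436,-.0067]);D=W[...,:2]-T
U=D@AX;V=D@AY;z=W[...,2]
m=(U>.06)&(U<.2)&(abs(V)<.09)&(f["d"]>0)
print(m.sum(),np.histogram(z[m],bins=np.arange(0,.2,.01)))
cv2.imwrite("pics/g6.png",np.hstack([cv2.resize(f["p"][190:350,230:430],(400,320)),cv2.resize(load("wrist6")["p"],(400,320))])[:,:,::-1])
```

```text
6184 (array([ 588,  578,  810,    1,    2,    0,    0,    0,  254, 1692,    0,
          0,    0,    4,   61,  109,    0,    1,    0]), array([0.  , 0.01, 0.02, 0.03, 0.04, 0.05, 0.06, 0.07, 0.08, 0.09, 0.1 ,
       0.11, 0.12, 0.13, 0.14, 0.15, 0.16, 0.17, 0.18, 0.19]))
```

View pics/g6.png

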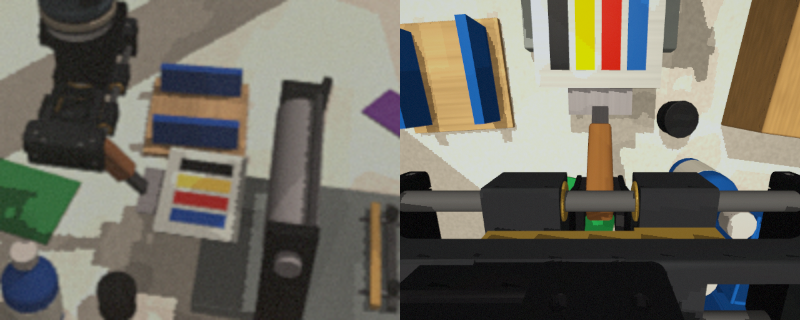

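The picture shows the plate riding squarely on the blade, clear of the press at (200,195). The failed numbers came from a wrong angle argument. Carrying it to the rack.

{"api": "move_arm", "payload": {"motion": "-1 -0.003 -0.02 0 -0.001;-1 -0.01 -0.065 0 -0.002;-1 -0.021 -0.135 0 -0.004;-1 -0.037 -0.23 0 -0.006;-1 -0.054 -0.341 0 -0.008;-1 -0.074 -0.466 0 -0.01;-1 -0.094 -0.59 0 -0.012;-1 -0.111 -0.701 0 -0.014;-1 -0.127 -0.796 0 -0.016;-1 -0.138 -0.866 0 -0.018;-1 -0.145 -0.911 0 -0.019;-1 -0.148 -0.931 0 -0.019"}}

```text
time: 13.75
position: [0.4604, -0.0599, 0.148]
tool_rot: [0.639, 0.77, -0.0, -0.001]
ft_force: [-0.1, 1.0, -4.1]
grip_width: 0.0198
grip_force: 58.0
```

{"api": "move_arm", "payload": {"motion": "-1 0 0 0 0;-1 0 0 0 0"}}

```text
time: 13.92
position: [0.4633, -0.0601, 0.1482]
tool_rot: [0.638, 0.77, 0.0, 0.001]
ft_force: [0.5, 0.1, -4.0]
grip_width: 0.0194
grip_force: 58.0
```

```bash
python3 plate.py 7 10.4 0.082 0.105
```

```text
13.9167 [ 0.4633 -0.0601  0.1482] [ 0.5448  0.0884 -3.9724] phi 100.64440076222897
scene 1315 slopes [ 0.0182 -0.0029] ztop 0.0916963834077762 rect [440.8  52.6] [125.3 109.3] 10.73
top 1454 slopes [-0.0008 -0.0012] ztop 0.09158003729019015 rect [441.9  53. ] [120.1 106.8] 10.64
wrist 30419 slopes [ 0.0336 -0.0026] ztop 0.09163760733709264 rect [444.3  42.3] [120.9  87.9] 10.71
```

{"api": "move_arm", "payload": {"motion": "-1 0 -0.005 -0 0;-1 0 -0.005 0.02 0;-1 0 -0.005 0.05 0;-1 0 -0.005 0.085 0;-1 0 -0.005 0.115 0;-1 0 -0.005 0.135 0;-1 0 -0.005 0.145 0;-1 0 -0.005 0.152 0;-1 0 -0.005 0.159 0;-1 0 -0.005 0.166 0;-1 0 -0.005 0.172 0;-1 0 -0.005 0.176 0"}}

```text
time: 15.07
position: [0.4614, -0.06, 0.1128]
tool_rot: [0.638, 0.77, 0.0, 0.0]
ft_force: [-0.1, -0.1, -2.8]
grip_width: 0.0197
grip_force: 58.0
```

{"api": "move_arm", "payload": {"motion": "-1 0 0 0.005 0;-1 0 0 0.01 0;-1 0 0 0.015 0;-1 0 0 0.02 0;-1 0 0 0.03 0;-1 0 0 0.04 0;-1 0 0 0.055 0;-1 0 0 0.07 0;-1 0 0 0.085 0;-1 0 0 0.085 0;-1 0 0 0.085 0"}}

```text
time: 15.98
position: [0.4611, -0.0599, 0.0954]
tool_rot: [0.638, 0.77, -0.0, -0.0]
ft_force: [0.7, 0.3, -1.6]
grip_width: 0.0193
grip_force: 58.0
```

```bash
python3 plate.py 8 10.4 0.0535 0.062
python3 - <<'E'
from h import *
cv2.imwrite("pics/g8.png",np.hstack([cv2.resize(load("scene8")["p"][190:310,230:380],(400,320)),cv2.resize(load("wrist8")["p"],(400,320))])[:,:,::-1])
E
```

```text
15.9833 [ 0.4611 -0.0599  0.0954] [ 0.707   0.3489 -1.6076] phi 100.67841314842717
scene 1113 slopes [0.003 0.   ] ztop 0.05642909122367068 rect [437.2  62.2] [123.3  90.3] 10.18
top 217 slopes [0.0098 0.0036] ztop 0.05642454458770385 rect [475.5  57.1] [48.6 69.7] 8.33
wrist 29301 slopes [ 0.0039 -0.0011] ztop 0.056260018941455825 rect [441.1  47.6] [120.8  63.8] 10.6
```

View pics/g8.png

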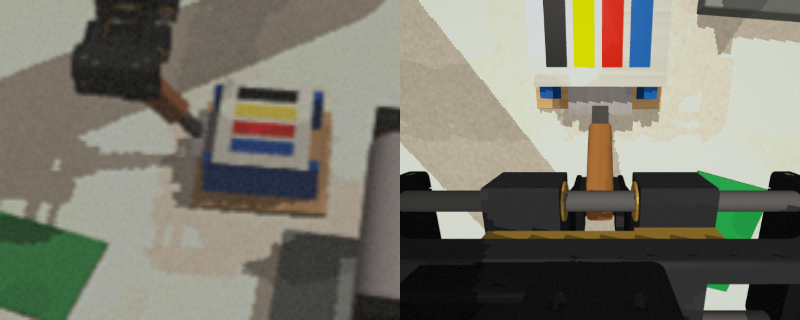

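{"api": "move_arm", "payload": {"motion": "-1 -0.03 0 0 0;-1 -0.08 0 0 0;-1 -0.16 0 0 0;-1 -0.26 0 0 0;-1 -0.36 0 0 0;-1 -0.46 0 0 0;-1 -0.56 0 0 0;-1 -0.65 0 0 0;-1 -0.72 0 0 0;-1 -0.72 0 0 0;-1 -0.72 0 -0.1 0;-1 -0.72 0 -0.2 0"}}

```text
time: 17.13
position: [0.4863, -0.2005, 0.1349]
tool_rot: [0.639, 0.77, -0.0, -0.003]
ft_force: [0.6, -0.1, -0.9]
grip_width: 0.0198
grip_force: 58.0
```

{"api": "move_arm", "payload": {"motion": "-1 0 0 -0.1 0;-1 0 0 -0.1 0;-1 0 0 -0.1 0"}}

```text
time: 17.38
position: [0.4882, -0.2012, 0.1564]
tool_rot: [0.638, 0.77, 0.0, 0.001]
ft_force: [-0.9, 0.3, -2.4]
grip_width: 0.0194
grip_force: 58.0
```

{"api": "move_arm", "payload": {"motion": "-1 -0.03 0.07 0 0.006;-1 -0.09 0.2 0 0.02;-1 -0.15 0.34 0 0.03;-1 -0.21 0.48 0 0.04;-1 -0.27 0.6 0 0.055;-1 -0.306 0.684 0 0.059;-1 -0.306 0.684 0 0.059;-1 -0.306 0.684 0 0.059;-1 -0.306 0.684 0 0.059"}}

```text
time: 18.13
position: [0.6317, -0.235, 0.1536]
tool_rot: [0.707, 0.708, -0.001, -0.003]
ft_force: [-1.0, 0.0, -1.1]
grip_width: 0.0195
grip_force: 58.0
```

Run:
```python
from h import *
from rig import robot
o=robot.get_obs(); print(o["position"],o["ft_force"],o["tool_rot"])
p,d=robot.camera("wrist"); np.savez("pics/wrist9.npz",p=p,d=d,**robot.camera_model("wrist"))
print(blade(load("wrist9"),(.58,.69,-.2,-.02),(.06,.125)))
```

```text
[ 0.6317 -0.235   0.1536] [-0.9983  0.0184 -1.1344] [ 0.7065  0.7077 -0.0008 -0.0026]
{'n': 18595, 'slope': array([-0.0019, -0.006 ]), 'zc': 0.0926, 'c': array([ 0.6333, -0.1311,  0.093 ]), 'rect': (array([ 633.3, -136. ]), array([102.5,  64.2]), 89.82)}
```

{"api": "move_arm", "payload": {"motion": "-1 0 0 0.08 0;-1 0 0 0.18 0;-1 0 0 0.28 0;-1 0 0 0.36 0;-1 0 0 0.4 0;-1 0 0 0.42 0;-1 0 0 0.425 0;-1 0 0 0.425 0;-1 0 0 0.425 0"}}

```text
time: 18.93
position: [0.6344, -0.2367, 0.0719]
tool_rot: [0.707, 0.707, 0.0, 0.001]
ft_force: [0.4, 0.0, -2.3]
grip_width: 0.0195
grip_force: 58.0
```

{"api": "move_arm", "payload": {"motion": "-1 0 0 0.015 0;-1 0 0 0.025 0;-1 0 0 0.025 0;-1 0 0 0.028 0;-1 0 0 0.028 0;-1 0 0 0.028 0"}}

```text
time: 19.43
position: [0.6344, -0.2368, 0.0661]
tool_rot: [0.707, 0.707, 0.0, 0.001]
ft_force: [0.4, -0.8, 4.0]
grip_width: 0.0197
grip_force: 58.0
```

{"api": "move_arm", "payload": {"motion": "-1 0 0 0.003 0;-1 0 0 0.003 0;-1 0 0 0.003 0"}}

```text
time: 19.68
position: [0.6345, -0.2368, 0.0659]
tool_rot: [0.707, 0.707, 0.0, 0.001]
ft_force: [-0.7, -0.4, 7.3]
grip_width: 0.0198
grip_force: 58.0
```

{"api": "move_arm", "payload": {"motion": "-1 0 0 -0.003 0;-1 0 0 -0.003 0;-0.3 0 0 -0.003 0;0.2 0 0 -0.003 0;1 0 0 -0.003 0;1 0 0 -0.003 0;1 0 0 -0.003 0;1 0 0 -0.003 0;1 0 0 -0.003 0;1 0 0 -0.003 0;1 0 0 -0.003 0;1 0 0 -0.003 0"}}

```text
time: 20.68
position: [0.6338, -0.2363, 0.0652]
tool_rot: [0.707, 0.707, 0.0, 0.0]
ft_force: [-0.7, 0.5, -0.2]
grip_width: 0.0782
grip_force: 0.0
```

{"api": "move_arm", "payload": {"motion": "1 0 0 -0.05 0;1 0 0 -0.15 0;1 0 0 -0.3 0;1 0 0 -0.45 0;1 0 0 -0.6 0;1 0 0 -0.6 0;1 0 0 -0.6 0;1 0 0 -0.6 0"}}

```text
time: 21.35
position: [0.6334, -0.236, 0.1854]
tool_rot: [0.707, 0.707, -0.0, -0.0]
ft_force: [-0.2, 0.0, 0.0]
grip_width: 0.0872
grip_force: 0.0
```

Run:
```python
from h import *
from rig import robot
o=robot.get_obs(); print(o["time"],o["position"],o["ft_force"],o["grip_width"])
for n in("wrist","scene"):
    p,d=robot.camera(n); np.savez(f"pics/{n}10.npz",p=p,d=d,**robot.camera_model(n))
f=load("wrist10"); print(blade(f,(.58,.69,-.19,-.03),(.0035,.02)))
W=cloud(load("scene10"));x,y,z=np.moveaxis(W,-1,0)
k=(x>.36)&(x<.53)&(y>-.02)&(y<.14)&(z>.0535)&(z<.062);P=W[k];r=cv2.minAreaRect((P[:,:2]*1000).astype(np.float32));print('plate',r,np.median(z[k]))
cv2.imwrite("pics/g10.png",load("scene10")["p"][:,:,::-1])
```

```text
21.35 [ 0.6334 -0.236   0.1854] [-0.1864  0.0215  0.0284] 0.08724678175326145
{'n': 6911, 'slope': array([ 0.0011, -0.0059]), 'zc': 0.0045, 'c': array([ 0.6349, -0.139 ,  0.0054]), 'rect': (array([ 635.5, -128.5]), array([113.6,  64.4]), 89.79)}
plate ((436.6412658691406, 64.52631378173828), (124.50109100341797, 96.32365417480469), 9.535005569458008) 0.05636464806271413
```

View pics/g10.png

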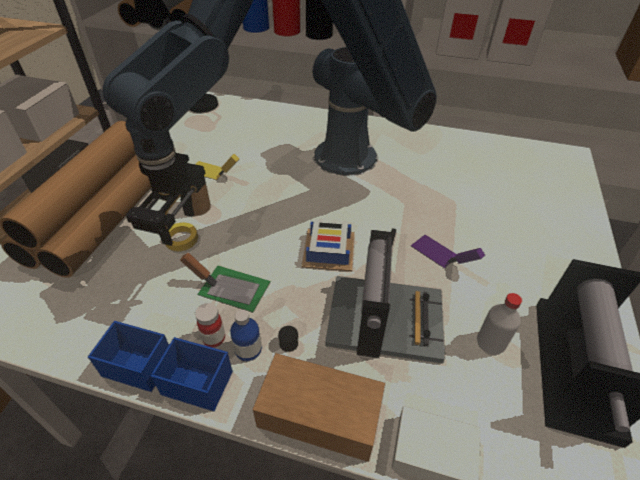

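The plate lies flat and centred on the rack (330,240), the lifter is flat on its mat (235,288), and the gripper is clear of everything.

```bash
python3 -c "
from rig import robot
print(robot.hand_in())"
```

```text
the job is handed in; nothing more can be done
None
```

I handed the job in after about 21 s on the robot's clock: by camera, the plate lies flat and centred within about 4 mm on the rack's rails, and the lifter is back flat on its mat and released; no verdict came back.

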